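# Put the ward's emergency torch back on charge

### The arm

A 6-joint arm with a two-finger parallel gripper is mounted at the origin on the work surface. World frame = base frame: x ahead of the robot, y to its left, z up, the work surface at z = 0. Lengths are in m, angles in rad, forces in N, time in s.
With the tool pointing down it reaches from about 0.3 to 0.875 m from the base axis. Payload 6.4 kg.
Tool frame: the origin (TCP) lies on the centre line of the jaws, within the pads' length; the fingertips stand 11 mm ahead of it and the grasp point (between the pads) lies 8 mm behind it; z points along the fingers, y is the direction in which the jaws open and shut (so a half turn about z gives the same grasp; the last joint's range is limited). The gripper opens to 88 mm and grips with 3 to 60 N. Pads are 18 mm wide; open, the fingers measure 123 mm over their backs; the gripper's body (75 mm by 187 mm) begins 45 mm behind the grasp point.
Start: joints at [0.939, 0.181, 1.607, -0, 1.354, -0.206], TCP at [0.237, 0.524, 0.25] pointing down, gripper open.
Joint ranges: [-2.99, 2.99], [-0.89, 2.07], [0.3, 2.58], [-1.14, 4.28], [0, 2.63], [-3.12, 3.12]. Speed limits (rad/s): [2.57, 2.57, 3.01, 3.14, 3.14, 3.14].

### API

Orientations are given as a rotation vector (axis times angle).
In Python, from cell import manip, cams, order gives the robot as it stands.
- The arm moves only by the shell command python3 -m creep 'ROWS' [FORCE]. ROWS is JSON, a list of rows, each an object of numbers: "fingers": the opening, from 0 (shut) to 1 (fully open); "dx", "dy", "dz": the shift along the tool's x, y, z in m; "roll": the turn about the tool's z in degrees. A call has 1 to 20 rows; each row shifts and turns the commanded pose from where the row before left it, along the tool's axes as they then stand; what a row does not reach is not made up. A row lasts 1/10 s, in which the tool goes at most 50 mm and 8.59 degrees, less where a joint would pass 70% of its speed; a pose out of reach is approached as far as the arm can. A call is refused whole if a number of a shift passes 0.05 or a number of a turn 8.59, either way. A call with a gripper value outside its range is refused whole. The fingers move at their own pace and stop on an object; FORCE is the grip in N (left out, the last holds). Time passes only in rows, so rows that do not move let the fingers close. It gives the time, the measured TCP pose, the force and the opening at its end, in the units of the state.
- manip.state(): the state, without advancing time (a new reading comes with each control period).
- cams.capture(name): name is "side" or "top" or "wrist"; returns a dict with "image" (400x640x3 uint8, red, green, blue), "range_z" (400x640 float32, m along the optical axis (not along the pixel's ray), 0 where there is no reading), "fov_y" (degrees; the focal length in pixels is half the picture's height over the tangent of half this angle, whatever the lens; pixels are square), "cx", "cy" (the principal point, pixels), "rvec" (rotation vector, rad) and "tvec" (3), from world to camera coordinates, as OpenCV has them; the wrist camera has in their place "mount" (4x4, takes a point from camera to tool coordinates, whose origin is the TCP and whose axes are the flange's). Camera axes: x right, y down, z forward; pixel columns grow to the right and rows downward; lengths in m; the calibration is good to about 2 mm. A picture is of the moment at which its call begins: read the wrist's pose just before it.
- order.job_done(): hands the job in, once; it reports no verdict.
The state is a dict: "t": time; "joint_pos": joint angles; "dq": joint speeds; "joint_efforts": joint torques, N m; "eef_pos": TCP position; "tcp_rot": TCP orientation; "contact_force": force on the tool from outside, world axes, zero at the start; "torque": the same for the moment, N m; "gripper_width": finger opening in m.
Only numpy, scipy, OpenCV 4.12 (cv2) and the standard library are available. Lean on these libraries where they do the work, as an engineer would, in place of code of your own. Each camera call takes 0.05 s, during which the arm holds its last target.

### The job

Put the yellow emergency torch back on charge: lay it along the mouths of the cradle's two spring clips, tail towards the end block but clear of the sprung contact, and press it fully home in both clips. Then slide it back along the clips until its tail has pushed the contact right in. Press no harder than the clips need and do not ram the end block; let go, and leave the mouse, the note block and the sanitiser bottle where they are.

Things in the scene. Friction and masses are not known exactly. Their poses are not given: they have to be found in the camera images.
- torch: Yellow torch, 220 mm long, 0.2 to 0.4 kg, loose, lying level with its axis 17 mm above the desk. Origin: on the axis at mid-barrel; x runs along the axis to the lens. Smooth yellow barrel, 26 mm diameter, x = -75 to 75 mm: grip it here; the clips take it here. Black hexagons 34 mm across flats at x = -100 to -75 (tail cap) and 75 to 93; round head, 34 mm, to x = 120. Its roll does not matter.
- torch_tail (a point): Centre of the torch's flat tail face (torch x = -100 mm), with the brass charging ring.
- torch_lens (a point): Centre of the torch's flat lens face (torch x = +120 mm). Push here, or grip the barrel, to slide the torch home.
- cradle: Grey charging cradle screwed to the desk; base plate 66 mm wide, 8 mm thick, x = -155 to +60 mm. Origin: on the desk, midway between the two clips; x points from the end block to where the torch's head belongs, z up. It is damaged if the torch bears on a clip's seat with over 30 N or on the end block with over 25 N. Home in the clips, the torch slides with 4 to 9 N of friction and stays where it is left.
- clip_rear (a point): Where the torch's axis lies when home in the rear clip: cradle x = -42 mm, 42 mm above the desk. The C-shaped steel clip is 14 mm long in x, open upwards; lips 22 mm apart, flares 35 mm apart at their tops 59 mm above the desk. Laid on the lips, the torch's axis is 56 mm high; pressed with about 7 to 12 N per clip it snaps in at about 50 mm and is drawn down to its seat.
- clip_front (a point): The same in the front clip: cradle x = +42 mm, 42 mm above the desk. 70 mm of barrel lie free between the clips. While being snapped in, the torch's origin should be at cradle x = 14 to 22 mm: nearer the end block its tail meets the contact, farther out its tail cap meets the rear clip.
- contact (a joint): Sprung brass contact, 9 mm diameter, on the torch's axis line in the face of the end block: 0 when free, 5 mm out of the face; 0.005 when flush, the tail then bearing on the block; pushes back 1 to 2 N. The block (26 x 34 mm, 58 mm high, black nut on top) is clamped in a slot, its face anywhere from cradle x = -115 to -95 mm: this is not measured, find it by feel.
- mouse: Black computer mouse, 106 x 60 x 34 mm, loose. Origin: centre of its underside. Leave alone.
- notes: Block of blue note paper, 76 x 76 x 34 mm, loose. Origin: centre of its underside. Leave alone.
- sanitiser: Small clear bottle of hand sanitiser with a blue cap, 48 mm diameter, 125 mm tall, standing loose. Origin: centre of its underside. Leave alone.
Mind the look-alikes: they are no part of the job. What is shaped like the torch but pink or red is not meant. There is more than one size of the cradle; the job needs the larger.

How it is judged:
On the way:
1. the torch is home in both clips, tail towards the end block (x of torch_tail in the frame of cradle below -0.06 m and z of torch_tail in the frame of cradle between 0.0395 and 0.0445 m and z of torch_lens in the frame of cradle between 0.0395 and 0.0445 m and y of torch in the frame of cradle between -0.0025 and 0.0025 m and angle between the x axis of torch and the x axis of cradle, either way round below 0.04 rad), for 0.2 s.
At the end, for the whole second after the job is handed in: The torch lies still and released, fully home in both clips (axis level within 2.5 mm of its 42 mm height at both ends, within 2.5 mm of the cradle's centre line and within 0.04 rad of it), tail towards the end block, and its tail holds the sprung contact pushed in by more than 3.5 of its 5 mm (value of joint contact above 0.0035 m and x of torch_tail in the frame of cradle below -0.09 m and z of torch_tail in the frame of cradle between 0.0395 and 0.0445 m and z of torch_lens in the frame of cradle between 0.0395 and 0.0445 m and y of torch in the frame of cradle between -0.0025 and 0.0025 m and angle between the x axis of torch and the x axis of cradle, either way round below 0.04 rad and linear speed of torch below 0.01 m/s); the robot touches nothing.
It fails at once if the torch was pressed down on a clip's saddle with more than 30 N (contact force between torch and cradle_c1 above 30 N or contact force between torch and cradle_c2 above 30 N).
It fails at once if the torch was pushed against the end block with more than 25 N (contact force between torch and block_c0 above 25 N).
It fails at once if the mouse was moved by more than 20 mm (distance of mouse from where it was at the start of the episode above 0.02 m).
It fails at once if the note block was moved by more than 20 mm (distance of notes from where it was at the start of the episode above 0.02 m).
It fails at once if the sanitiser bottle was moved by more than 20 mm or tipped (distance of sanitiser from where it was at the start of the episode above 0.02 m or angle between sanitiser's own z axis and vertical above 0.3 rad).
It also fails if it takes over 53 s, if anything falls off the work surface, if the arm or the gripper's body presses on something with over 40 N, if the wrist force passes 120 N, or if a joint passes its speed limit or range.

## Working session

There is one attempt and no reset: what is moved stays moved. The work goes in short steps, Python scripts to look and compute and a shell command to move; the robot and the scene stay as the last step left them, time stands still between calls to the robot, and variables do not carry over. Pictures are saved under pics/ and viewed, and the job is handed in when it is done.

```bash
ls; mkdir -p pics
cat > h.py <<'E'
import numpy as np, cv2
from cell import manip, cams, order
def save(c,n): cv2.imwrite(n,cv2.cvtColor(c["image"],cv2.COLOR_RGB2BGR))
E
python3 - <<'E'
from h import *
s=manip.state(); print({k:np.round(v,3).tolist() for k,v in s.items()})
import pickle
for n in ["side","top"]:
    c=cams.capture(n); save(c,f"pics/{n}0.png"); pickle.dump(c,open(f"{n}0.pkl","wb"))
    print(n,c["fov_y"],c["cx"],c["cy"],c["rvec"],c["tvec"])
E
```

```text
pics
{'t': 0.0, 'joint_pos': [0.939, 0.182, 1.608, 0.0, 1.354, -0.206], 'dq': [-0.001, -0.0, 0.0, 0.001, -0.003, 0.001], 'joint_efforts': [0.001, -43.386, -34.186, 0.07, 0.038, -0.0], 'eef_pos': [0.237, 0.523, 0.249], 'tcp_rot': [-0.664, -3.07, 0.003], 'contact_force': [0.051, 0.3, -0.225], 'torque': [0.03, -0.013, 0.057], 'gripper_width': 0.088}
side 56.67867385817627 322.4571851624692 194.44801303905064 [ 1.95902592 -0.7859844   0.47052173] [-0.37154423  0.22882077  0.82584184]
top 47.349337591833255 314.8870812119955 203.36217862930815 [ 2.10298795 -2.10833927  0.23619233] [0.01605949 0.53893811 1.49394341]
```

View pics/side0.png

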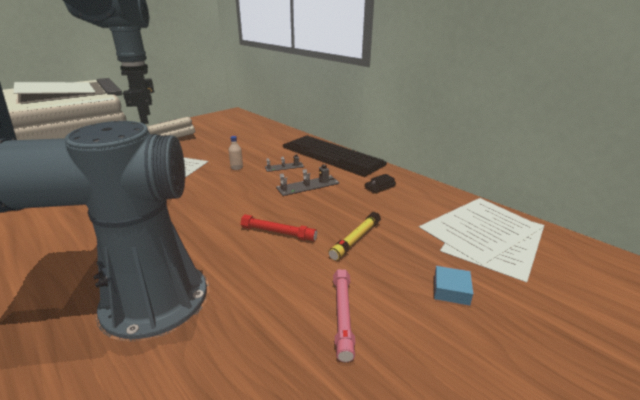

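View pics/top0.png

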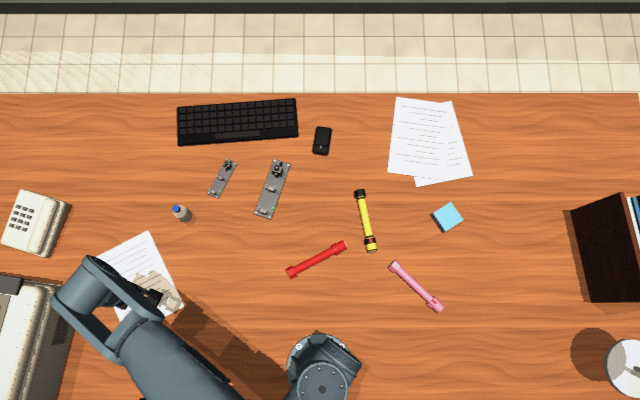

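Run:
```python
from h import *
i=cv2.imread("pics/top0.png"); s=cv2.imread("pics/side0.png")
a=cv2.resize(i[145:265,200:390],(760,480),interpolation=cv2.INTER_CUBIC);cv2.imwrite("pics/c1.png",a)
a=cv2.resize(s[130:270,220:400],(770,600),interpolation=cv2.INTER_CUBIC);cv2.imwrite("pics/c2.png",a)
```

```text
(no output)
```

View pics/c1.png

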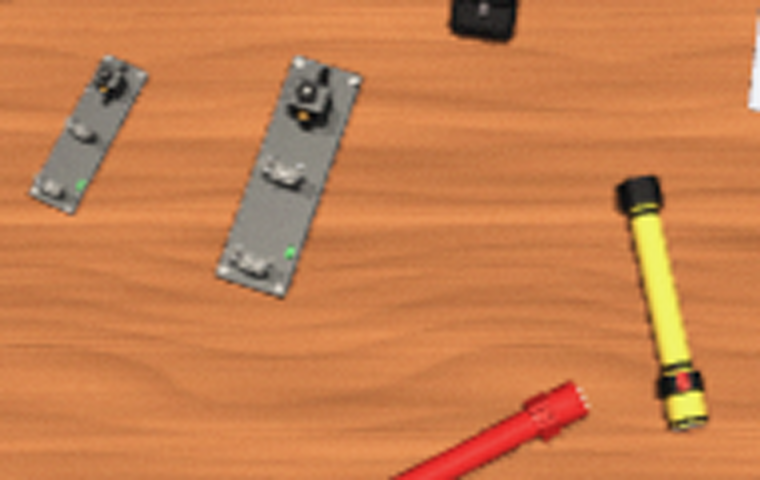

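View pics/c2.png

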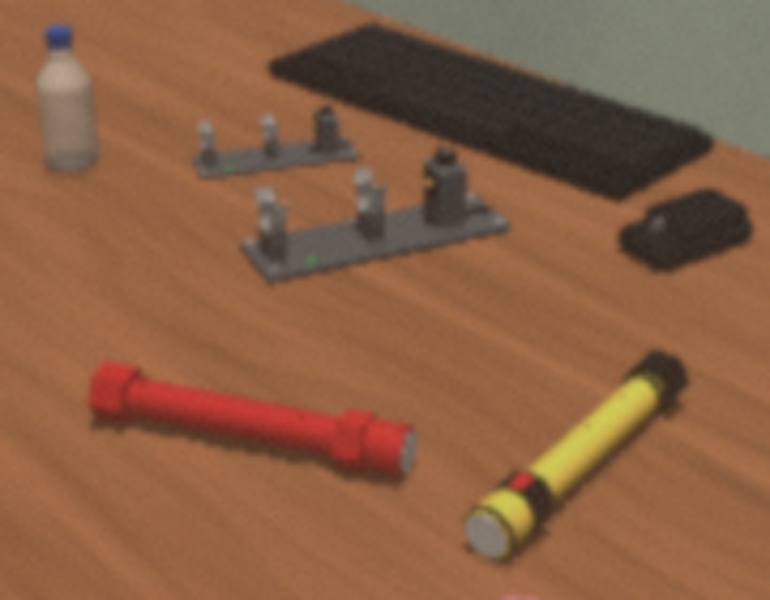

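```bash
cat >> h.py <<'E'
def rays(c,px):
    f=200/np.tan(np.radians(c["fov_y"])/2)
    px=np.atleast_2d(px).astype(float)
    d=np.c_[(px[:,0]-c["cx"])/f,(px[:,1]-c["cy"])/f,np.ones(len(px))]
    if "rvec" in c:
        R=cv2.Rodrigues(np.array(c["rvec"],float))[0]; o=-R.T@np.ravel(c["tvec"]); return o,d@R
    M=np.array(c["mount"]); R=cv2.Rodrigues(np.array(c["rot"]))[0]
    T=np.eye(4);T[:3,:3]=R;T[:3,3]=c["pos"];T=T@M
    return T[:3,3],d@T[:3,:3].T
def onz(c,px,z):
    o,d=rays(c,px); return o+d*((z-o[2])/d[:,2])[:,None]
def pts(c):
    v,u=np.mgrid[0:400,0:640]; o,d=rays(c,np.c_[u.ravel(),v.ravel()])
    P=o+d*c["range_z"].reshape(-1,1).astype(float); return P.reshape(400,640,3)
def wrist(n):
    s=manip.state(); c=cams.capture("wrist"); c["pos"]=np.array(s["eef_pos"]);c["rot"]=np.array(s["tcp_rot"])
    save(c,f"pics/{n}.png"); import pickle; pickle.dump(c,open(n+".pkl","wb")); return c
E
python3 - <<'E'
from h import *
import pickle
c=pickle.load(open("top0.pkl","rb")); im=c["image"].astype(int); P=pts(c)
hsv=cv2.cvtColor(c["image"],cv2.COLOR_RGB2HSV)
y=cv2.inRange(hsv,(24,120,100),(36,255,255)); y[:,:340]=0;y[:,400:]=0;y[:180]=0;y[260:]=0
v,u=np.nonzero(y); print("yellow",len(u),u.min(),u.max(),v.min(),v.max())
r=cv2.minAreaRect(np.c_[u,v].astype(np.float32)); print(r)
W=onz(c,np.c_[u,v],0.017)[:,:2]; m=W.mean(0); U,S,Vt=np.linalg.svd(W-m); t=(W-m)@Vt[0]; print(m,Vt[0],t.min(),t.max(),np.degrees(np.arctan2(Vt[0,1],Vt[0,0])))
print("z",np.median(P[v,u,2]))
g=((im.max(2)-im.min(2))<25)&(im.mean(2)>60)&(im.mean(2)<190)
g=g.astype(np.uint8); g[:,:248]=0;g[:,300:]=0;g[:152]=0;g[225:]=0
g=cv2.morphologyEx(g,cv2.MORPH_CLOSE,np.ones((7,7)))
n,l,st,ce=cv2.connectedComponentsWithStats(g);k=1+st[1:,4].argmax()
v,u=np.nonzero(l==k); W=onz(c,np.c_[u,v],0.008)[:,:2]
(ct,sz,an)=cv2.minAreaRect((W*1000).astype(np.float32)); print(ct,sz,an); print(cv2.boxPoints((ct,sz,an)))
for n_,b in {"mouse":(322,141),"notes":(447,217),"san":(181,212)}.items(): print(n_,P[b[1],b[0]])
print("small cradle",P[190,215],P[163,228])
E
```

```text
yellow 300 358 375 196 251
((366.83203125, 223.1415557861328), (56.28072738647461, 7.637794017791748), 78.92979431152344)
[ 0.48227619 -0.16278629] [-0.98302999 -0.18344494] -0.09498534599794002 0.10214366780042959 -169.42951745282804
z 0.027346624584621892
(605.9246826171875, 165.86614990234375) (62.603145599365234, 211.59242248535156) 71.73129272460938
[[495.6487  169.30663]
 [696.5762  102.97792]
 [716.2007  162.42567]
 [515.2732  228.75438]]
mouse [ 0.77350378 -0.0114561   0.0330235 ]
notes [ 0.49602085 -0.44077519  0.03179939]
san [0.50322598 0.45878622 0.09279475]
small cradle [0.60014883 0.36858083 0.00725938] [0.69168183 0.32120278 0.03379663]
```

```bash
cat >> h.py <<'E'
def go(target,axis_deg=None):
    """shift in tool axes to target xyz, and roll so that tool x is along +-axis"""
    s=manip.state(); R=cv2.Rodrigues(np.array(s["tcp_rot"],float))[0]
    print("t",s["t"],"pos",np.round(s["eef_pos"],4),"F",np.round(s["contact_force"],1),"w",round(s["gripper_width"],4),"q6",round(s["joint_pos"][5],2))
    print("R cols",np.round(R,3).tolist())
    a=np.degrees(np.arctan2(R[1,0],R[0,0])); print("toolx angle",a)
    if target is not None: print("shift tool", np.round(R.T@(np.array(target)-s["eef_pos"]),4))
    if axis_deg is not None:
        d=(axis_deg-a+90)%180-90; print("world yaw change",d,"-> roll",-d)
E
python3 -c "
from h import *
go([0.518,-0.156,0.25],10.6)"
```

```text
t 0.1 pos [0.2372 0.5233 0.2489] F [-0.5 -0.  -0.1] w 0.0883 q6 -0.21
R cols [[-0.911, 0.413, -0.001], [0.413, 0.911, -0.001], [0.0, -0.002, -1.0]]
toolx angle 155.60505208139355
shift tool [-5.363e-01 -5.027e-01 -5.000e-04]
world yaw change 34.99494791860644 -> roll -34.99494791860644
```

```bash
python3 -c "
from h import *
go([0.56,0.18,0.25],161.7)"; python3 -m creep '[{"dx":-0.02,"dy":-0.01,"dz":-0.01}]'; python3 -c "
from h import *
c=wrist('w0'); print(np.round(c['mount'],3).tolist(),c['fov_y'])
go([0.56,0.18,0.3],161.7)"
```

```text
t 0.1 pos [0.2372 0.5233 0.2489] F [-0.5 -0.  -0.1] w 0.0883 q6 -0.21
R cols [[-0.911, 0.413, -0.001], [0.413, 0.911, -0.001], [0.0, -0.002, -1.0]]
toolx angle 155.60505208139355
shift tool [-0.4358 -0.1793 -0.001 ]
world yaw change 6.094947918606437 -> roll -6.094947918606437
[[0.001, -0.952, -0.305, 0.08], [1.0, 0.0, 0.001, 0.0], [-0.001, -0.305, 0.952, -0.135], [0.0, 0.0, 0.0, 1.0]] 59.59405994167858
t 0.15 pos [0.2372 0.5233 0.249 ] F [ 0.2  0.1 -0.9] w 0.0878 q6 -0.21
R cols [[-0.911, 0.413, -0.001], [0.413, 0.911, -0.001], [0.0, -0.001, -1.0]]
toolx angle 155.6051298402574
shift tool [-0.4357 -0.1795 -0.0509]
world yaw change 6.094870159742584 -> roll -6.094870159742584schema error: expected keys fingers, dx, dy, dz, roll
```

View pics/w0.png

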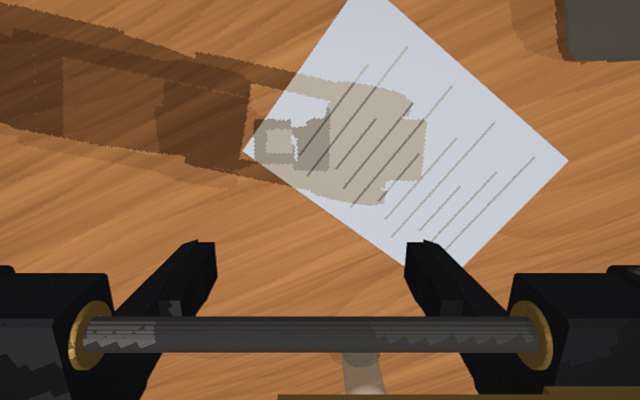

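```bash
python3 -m creep '[{"fingers":1,"dx":-0.045,"dy":-0.014,"dz":-0.0043,"roll":0},{"fingers":1,"dx":-0.045,"dy":-0.014,"dz":-0.0043,"roll":0},{"fingers":1,"dx":-0.045,"dy":-0.014,"dz":-0.0043,"roll":0},{"fingers":1,"dx":-0.045,"dy":-0.014,"dz":-0.0043,"roll":0},{"fingers":1,"dx":-0.045,"dy":-0.014,"dz":-0.0043,"roll":0},{"fingers":1,"dx":-0.045,"dy":-0.014,"dz":-0.0043,"roll":0},{"fingers":1,"dx":-0.045,"dy":-0.014,"dz":-0.0043,"roll":0},{"fingers":1,"dx":-0.045,"dy":-0.014,"dz":-0.0043,"roll":0},{"fingers":1,"dx":-0.045,"dy":-0.014,"dz":-0.0043,"roll":0},{"fingers":1,"dx":-0.045,"dy":-0.014,"dz":-0.0043,"roll":0},{"fingers":1,"dx":-0.045,"dy":-0.014,"dz":-0.0043,"roll":0},{"fingers":1,"dx":-0.045,"dy":-0.014,"dz":-0.0043,"roll":0},{"fingers":1,"dx":0,"dy":0,"dz":0,"roll":-6.1},{"fingers":1,"dx":0,"dy":0,"dz":0,"roll":0},{"fingers":1,"dx":0,"dy":0,"dz":0,"roll":0},{"fingers":1,"dx":0,"dy":0,"dz":0,"roll":0}]'; python3 -c "
from h import *
c=wrist('w1')
go([0.663,0.147,0.3],161.7)"
```

```text
t: 1.75
eef_pos: [0.6592, 0.1486, 0.3012]
tcp_rot: [-0.5, -3.101, -0.0]
contact_force: [0.4, 0.0, 0.3]
gripper_width: 0.0879
t 1.8 pos [0.6592 0.1487 0.3014] F [-0.4  0.6 -0.2] w 0.0882 q6 -1.2
R cols [[-0.949, 0.314, -0.0], [0.314, 0.949, 0.0], [0.0, 0.0, -1.0]]
toolx angle 161.70597655882574
shift tool [-0.0041 -0.0004  0.0014]
world yaw change -0.005976558825750544 -> roll 0.005976558825750544
```

View pics/w1.png

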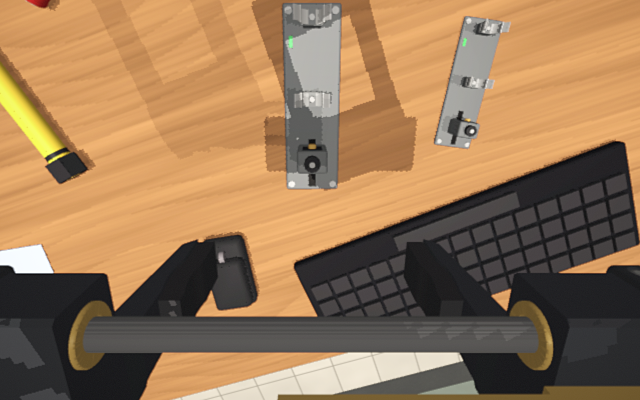

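The wrist view shows the large cradle (cols 284–341, rows 3–189; block at (312,160), clips at (312,99) and (312,14)), the small one at right (470,85), and the torch tail at (67,165).

Run:
```python
from h import *
import pickle
c=pickle.load(open("w1.pkl","rb")); P=pts(c); Z=P[...,2]
m=(Z>0.004)&(Z<0.012); m[:, :270]=0;m[:,355:]=0;m[205:]=0
im=c["image"].astype(int); g=(im.max(2)-im.min(2)<30); m&=g
v,u=np.nonzero(m); Q=P[m][:,:2]; print(len(Q),np.median(Z[m]))
for nm,W in (("depth",Q),("plane",onz(c,np.c_[u,v],0.008)[:,:2])):
    r=cv2.minAreaRect((W*1000).astype(np.float32)); print(nm,r); b=cv2.boxPoints(r);print(b.round(1).tolist())
# robust: width edges per row
a=np.radians(161.7); ex=np.array([np.cos(a),np.sin(a)]); ey=np.array([-ex[1],ex[0]])
W=onz(c,np.c_[u,v],0.008)[:,:2]
rows=[];
for r in range(v.min()+3,v.max()-3):
    k=v==r
    lo=W[k]@ey; x=(W[k]@ex).mean(); rows.append((x,lo.min(),lo.max()))
rows=np.array(rows)
w=rows[:,2]-rows[:,1]; k=abs(w-np.median(w))<0.002; print("w",np.median(w))
p=np.polyfit(rows[k,0],(rows[k,1]+rows[k,2])/2,1); print("slope deg",np.degrees(p[0]))
s=W@ex; print("x ends",s.min(),s.max(),"mid y",np.polyval(p,np.median(s)))
# high points: clip tops, block
h=(Z>0.03)&(Z<0.09); h[:,:270]=0;h[:,355:]=0;h[205:]=0
n,l,st,ce=cv2.connectedComponentsWithStats(h.astype(np.uint8))
for i in range(1,n):
    if st[i,4]>8:
        q=P[l==i]; print(st[i],"center ex/ey",(q[:,:2]@ex).min(),(q[:,:2]@ex).max(),(q[:,:2]@ey).min(),(q[:,:2]@ey).max(),"z",q[:,2].max())
y=cv2.inRange(cv2.cvtColor(c["image"],cv2.COLOR_RGB2HSV),(24,120,100),(36,255,255)); y[:,150:]=0
```

```text
7940 0.008077922810321908
depth ((607.040771484375, 168.17959594726562), (64.96745300292969, 213.14280700683594), 71.89089965820312)
[[495.70001220703125, 170.39999389648438], [698.2000122070312, 104.19999694824219], [718.4000244140625, 165.89999389648438], [515.7999877929688, 232.1999969482422]]
plane ((606.9777221679688, 168.28585815429688), (64.62799835205078, 212.0867462158203), 71.88648986816406)
[[496.1000061035156, 170.5], [697.7000122070312, 104.5999984741211], [717.7999877929688, 166.0], [516.2000122070312, 232.0]]
w 0.06332246816036846
slope deg 0.18867458279300348
x ends -0.6294074242415276 -0.4174718769744673 mid y -0.3503253606205029
[293   4  16  20 230] center ex/ey -0.44250368974513365 -0.426361335021583 -0.3465122554195567 -0.33191028449554805 z 0.06057114646156986
[311   4  21  20 244] center ex/ey -0.44236452900005874 -0.4260463015457328 -0.36912992733769523 -0.3496503910873476 z 0.060301086049910746
[295  93  15  15 178] center ex/ey -0.5257615243608083 -0.5111130245569199 -0.3474904285217281 -0.33278153770500674 z 0.060360419910085616
[310  92  20  16 190] center ex/ey -0.5255626116948928 -0.5106310251004378 -0.36855208335277606 -0.34860622770811267 z 0.06006525391520329
[297 144  31  30 830] center ex/ey -0.5973777388391295 -0.566904579588114 -0.3676937431668769 -0.33400300714122655 z 0.07053070804675604
```

```bash
python3 -m creep '[{"fingers":1,"dx":0.0048,"dy":-0.0417,"dz":0.0127,"roll":0},{"fingers":1,"dx":0.0048,"dy":-0.0417,"dz":0.0127,"roll":0},{"fingers":1,"dx":0.0048,"dy":-0.0417,"dz":0.0127,"roll":0},{"fingers":1,"dx":0.0048,"dy":-0.0417,"dz":0.0127,"roll":0},{"fingers":1,"dx":0.0048,"dy":-0.0417,"dz":0.0127,"roll":0},{"fingers":1,"dx":0.0048,"dy":-0.0417,"dz":0.0127,"roll":0},{"fingers":1,"dx":0.0048,"dy":-0.0417,"dz":0.0127,"roll":0},{"fingers":1,"dx":0.0048,"dy":-0.0417,"dz":0.0127,"roll":0},{"fingers":1,"dx":0,"dy":0,"dz":0,"roll":-7.2},{"fingers":1,"dx":0,"dy":0,"dz":0,"roll":-7.2},{"fingers":1,"dx":0,"dy":0,"dz":0,"roll":-7.2},{"fingers":1,"dx":0,"dy":0,"dz":0,"roll":-7.3},{"fingers":1,"dx":0,"dy":0,"dz":0,"roll":0},{"fingers":1,"dx":0,"dy":0,"dz":0,"roll":0},{"fingers":1,"dx":0,"dy":0,"dz":0,"roll":0}]'; python3 -c "
from h import *
c=wrist('w2')
go([0.5177,-0.1562,0.2],190.6)"
```

```text
t: 3.3
eef_pos: [0.5187, -0.1566, 0.1999]
tcp_rot: [-0.287, 3.128, -0.0]
contact_force: [-0.9, -0.3, 0.6]
gripper_width: 0.0882
t 3.35 pos [ 0.5187 -0.1568  0.1999] F [-0.6  0.1 -0.1] w 0.0882 q6 -2.27
R cols [[-0.983, -0.182, 0.0], [-0.182, 0.983, -0.0], [-0.0, -0.0, -1.0]]
toolx angle -169.49396952771022
shift tool [ 0.0009  0.0007 -0.0001]
world yaw change 0.0939695277102146 -> roll -0.0939695277102146
```

View pics/w2.png

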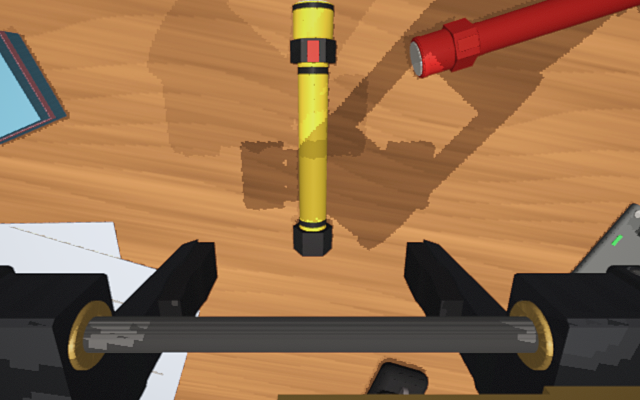

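The yellow torch has its tail cap at (312,238) and its head hexagon with red switch at (313,50). The red look-alike is at upper right.

Run:
```python
from h import *
import pickle
c=pickle.load(open("w2.pkl","rb")); P=pts(c)
y=cv2.inRange(cv2.cvtColor(c["image"],cv2.COLOR_RGB2HSV),(22,110,50),(36,255,255)); 
M=[]
for r in range(85,215):
    u=np.nonzero(y[r,290:335])[0]+290
    if len(u)>15: M.append(((u.min()+u.max())/2,r,u.max()-u.min()))
M=np.array(M); W=onz(c,M[:,:2],0.0185)[:,:2]
p=np.polyfit(W[:,0],W[:,1],1); a=np.degrees(np.arctan(p[0])); print("ang",a, "res",np.std(W[:,1]-np.polyval(p,W[:,0])))
m=((P[...,2]>0.022)&(P[...,2]<0.045)); m[:,:285]=0;m[:,345:]=0;m[262:]=0;m[:8]=0
q=P[m]; ex=-np.array([np.cos(np.radians(a)),np.sin(np.radians(a))]); s=q[:,:2]@ex; print("tail end s",np.percentile(s,[0,1,2]),"z max barrel",np.median(P[100:200,312,2]), "cap z",P[238,312])
# cap/barrel transitions seen at top of barrel line, via row
for r in (215,220,226,228,67,73,62,40): print(r, P[r,312]@np.r_[ex,0], P[r,312,2],c["image"][r,312])
sT=np.percentile(s,0.5); sO=sT+0.100
# point on line with s=sO
x0=.5; 
d=ex; p0=np.array([x0,np.polyval(p,x0)]); o=p0+ (sO-p0@d)*d; print("origin",o,"grip(-18)",o-0.018*d)
g=o-0.018*d; go([g[0],g[1],0.0145],a)
```

```text
ang 10.438603087152643 res 0.00018187794237711243
tail end s [-0.56298916 -0.5599626  -0.55778847] z max barrel 0.030098938995749752 cap z [ 0.57834233 -0.14300235  0.0347076 ]
215 -0.5215838603252416 0.02979303361749064 [210 182  57]
220 -0.5265196735454707 0.030045613992377096 [217 198  65]
226 -0.5323383713476043 0.030714103915122803 [52 49 56]
228 -0.5348186101913844 0.0297131168356084 [171 172  62]
67 -0.39122924637754525 0.02994988809729765 [80 76 69]
73 -0.3958839178250817 0.029621709978673194 [113 115  73]
62 -0.3875812104980871 0.034053584919351565 [143 102  33]
40 -0.37133402794307 0.03502024636932288 [156  76  75]
origin [ 0.4981321  -0.15746148] grip(-18) [ 0.51583419 -0.15420021]
t 3.35 pos [ 0.5187 -0.1568  0.1999] F [-0.6  0.1 -0.1] w 0.0882 q6 -2.27
R cols [[-0.983, -0.182, 0.0], [-0.182, 0.983, -0.0], [-0.0, -0.0, -1.0]]
toolx angle -169.49396952771022
shift tool [0.0024 0.0031 0.1854]
world yaw change -0.06742738513713675 -> roll 0.06742738513713675
```

```bash
python3 -m creep '[{"fingers":1,"dx":0.0024,"dy":0.0031,"dz":0.035,"roll":0},{"fingers":1,"dx":0,"dy":0,"dz":0.04,"roll":0},{"fingers":1,"dx":0,"dy":0,"dz":0.04,"roll":0},{"fingers":1,"dx":0,"dy":0,"dz":0.035,"roll":0},{"fingers":1,"dx":0,"dy":0,"dz":0.02,"roll":0},{"fingers":1,"dx":0,"dy":0,"dz":0.0155,"roll":0},{"fingers":1,"dx":0,"dy":0,"dz":0,"roll":0},{"fingers":1,"dx":0,"dy":0,"dz":0,"roll":0}]' 45; python3 -c "
from h import *
go([.5158,-.1542,.0145])"
```

```text
t: 4.15
eef_pos: [0.5162, -0.1546, 0.0145]
tcp_rot: [-0.289, 3.128, -0.001]
contact_force: [0.9, -0.4, -0.1]
gripper_width: 0.0881
t 4.15 pos [ 0.5162 -0.1546  0.0145] F [ 0.9 -0.4 -0.1] w 0.0881 q6 -2.27
R cols [[-0.983, -0.184, 0.0], [-0.184, 0.983, -0.0], [-0.0, -0.0, -1.0]]
toolx angle -169.42565886002467
shift tool [0.0003 0.0005 0.    ]
```

```bash
python3 -m creep '[{"fingers":0,"dx":0,"dy":0,"dz":0,"roll":0},{"fingers":0,"dx":0,"dy":0,"dz":0,"roll":0},{"fingers":0,"dx":0,"dy":0,"dz":0,"roll":0},{"fingers":0,"dx":0,"dy":0,"dz":0,"roll":0},{"fingers":0,"dx":0,"dy":0,"dz":0,"roll":0},{"fingers":0,"dx":0,"dy":0,"dz":0,"roll":0},{"fingers":0,"dx":0,"dy":0,"dz":0,"roll":0},{"fingers":0,"dx":0,"dy":0,"dz":0,"roll":0}]' 45; python3 -m creep '[{"fingers":0,"dx":0,"dy":0,"dz":-0.02,"roll":0},{"fingers":0,"dx":0,"dy":0,"dz":-0.04,"roll":0},{"fingers":0,"dx":0,"dy":0,"dz":-0.04,"roll":0},{"fingers":0,"dx":0,"dy":0,"dz":-0.04,"roll":0},{"fingers":0,"dx":0,"dy":0,"dz":-0.02,"roll":0},{"fingers":0,"dx":0,"dy":0,"dz":0,"roll":0},{"fingers":0,"dx":0,"dy":0,"dz":0,"roll":0}]' ; python3 -c "
from h import *
wrist('w3')
go([.5621,.1833,.12],161.85)"
```

```text
t: 4.95
eef_pos: [0.5158, -0.1545, 0.0142]
tcp_rot: [-0.29, 3.128, -0.0]
contact_force: [0.2, 0.2, 1.0]
gripper_width: 0.0263
t: 5.65
eef_pos: [0.5152, -0.1541, 0.1732]
tcp_rot: [0.29, -3.127, -0.001]
contact_force: [-0.3, -0.2, -3.3]
gripper_width: 0.0251
t 5.7 pos [ 0.5146 -0.1538  0.1722] F [ 0.5 -0.  -4.3] w 0.0248 q6 -2.27
R cols [[-0.983, -0.184, -0.003], [-0.184, 0.983, 0.002], [0.002, 0.002, -1.0]]
toolx angle -169.4011011179764
shift tool [-0.1088  0.3225  0.0526]
world yaw change -28.748898882023582 -> roll 28.748898882023582
```

View pics/w3.png

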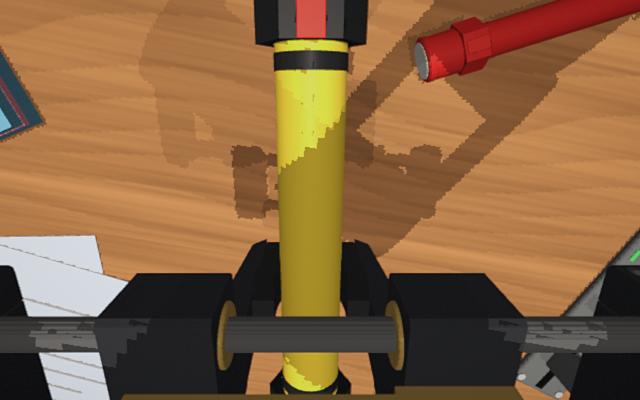

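The torch is held; barrel between the pads, head hexagon at (312,22). Checking pitch and centring in the tool frame.

```bash
cat >> h.py <<'E'
def held(c):
    P=pts(c); R=cv2.Rodrigues(c["rot"])[0]; T=(P-c["pos"])@R
    y=cv2.inRange(cv2.cvtColor(c["image"],cv2.COLOR_RGB2HSV),(22,110,50),(36,255,255))
    o=[]
    for r in range(78,232,3):
        u=np.nonzero(y[r,250:390])[0]+250
        if len(u)<20: continue
        t=T[r,u]; t=t[t[:,2].argsort()]; w=T[r,u]
        top=np.percentile(w[:,2],10); k=w[:,2]<top+0.004
        o.append((np.median(w[k,0]),w[k,1].mean(),top,))
    o=np.array(o); pz=np.polyfit(o[:,0],o[:,2],1); py=np.polyfit(o[:,0],o[:,1],1)
    print("pitch deg(dz/dx)",np.degrees(pz[0]),"axis z at x0",pz[1]+.013,"yaw",np.degrees(py[0]),"y at 0",py[1])
    b=[r for r in range(5,78) if y[r,300]==0]; 
    for r in (36,39,42,45,50,70,74): print(r,T[r,290].round(4),c["image"][r,290])
E
python3 -c "
from h import *
import pickle
held(pickle.load(open('w3.pkl','rb')))"
```

```text
pitch deg(dz/dx) 0.5757269541455167 axis z at x0 -0.0028891846297204715 yaw 0.13256307438528706 y at 0 0.0007607158716450474
36 [ 0.0925 -0.0054 -0.0197] [78 77 74]
39 [ 0.092  -0.0056 -0.0165] [36 36 13]
42 [ 0.0914 -0.0058 -0.0132] [217 216  66]
45 [ 0.0906 -0.0059 -0.0126] [214 213  66]
50 [ 0.0891 -0.0059 -0.0124] [181 181  54]
70 [ 0.0829 -0.0059 -0.0132] [177 176  54]
74 [ 0.0817 -0.006  -0.0134] [215 214  66]
```

```bash
python3 -m creep '[{"fingers":0,"dx":-0.0136,"dy":0.0403,"dz":0.003,"roll":0},{"fingers":0,"dx":-0.0136,"dy":0.0403,"dz":0.003,"roll":0},{"fingers":0,"dx":-0.0136,"dy":0.0403,"dz":0.003,"roll":0},{"fingers":0,"dx":-0.0136,"dy":0.0403,"dz":0.003,"roll":0},{"fingers":0,"dx":-0.0136,"dy":0.0403,"dz":0.003,"roll":0},{"fingers":0,"dx":-0.0136,"dy":0.0403,"dz":0.003,"roll":0},{"fingers":0,"dx":-0.0136,"dy":0.0403,"dz":0.003,"roll":0},{"fingers":0,"dx":-0.0136,"dy":0.0403,"dz":0.003,"roll":0},{"fingers":0,"dx":0,"dy":0,"dz":0,"roll":7.2},{"fingers":0,"dx":0,"dy":0,"dz":0,"roll":7.2},{"fingers":0,"dx":0,"dy":0,"dz":0,"roll":7.2},{"fingers":0,"dx":0,"dy":0,"dz":0,"roll":7.2},{"fingers":0,"dx":0,"dy":0,"dz":0,"roll":0},{"fingers":0,"dx":0,"dy":0,"dz":0,"roll":0},{"fingers":0,"dx":0,"dy":0,"dz":0,"roll":0},{"fingers":0,"dx":0,"dy":0,"dz":0,"roll":0}]' ; python3 -c "
from h import *
c=wrist('w4')
go([.5621,.1833,.09],161.85); held(c)"
```

```text
t: 7.3
eef_pos: [0.5632, 0.1824, 0.1498]
tcp_rot: [-0.494, -3.102, 0.0]
contact_force: [0.4, 1.0, -2.8]
gripper_width: 0.0252
t 7.35 pos [0.5633 0.1824 0.15  ] F [ 0.3 -0.6 -3.4] w 0.0249 q6 -1.14
R cols [[-0.95, 0.311, -0.0], [0.311, 0.95, -0.0], [0.0, -0.0, -1.0]]
toolx angle 161.8610160695612
shift tool [0.0014 0.0005 0.06  ]
world yaw change -0.011016069561208042 -> roll 0.011016069561208042
pitch deg(dz/dx) 0.5199475992090807 axis z at x0 -0.0028476157447339303 yaw -0.007696940151219646 y at 0 0.0006958564105978447
36 [ 0.0929 -0.0056 -0.019 ] [93 89 86]
39 [ 0.0923 -0.0058 -0.0165] [44 44 14]
42 [ 0.0918 -0.006  -0.0128] [238 237  79]
45 [ 0.0908 -0.006  -0.0134] [234 233  78]
50 [ 0.0894 -0.0061 -0.0126] [203 202  66]
70 [ 0.0833 -0.0061 -0.0128] [199 198  65]
74 [ 0.082  -0.0062 -0.0125] [236 235  79]
```

View pics/w4.png

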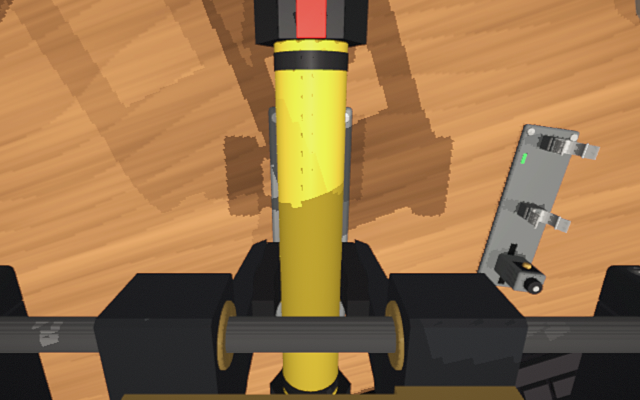

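Run:
```python
from h import *
import pickle
c=pickle.load(open("w4.pkl","rb")); P=pts(c); R=cv2.Rodrigues(c["rot"])[0]; T=(P-c["pos"])@R; Z=P[...,2]
for r in range(112,240,12):
    u=np.nonzero((Z[r]>0.004)&(Z[r]<0.012)&(np.arange(640)>255)&(np.arange(640)<365))[0]
    if len(u)>4:
        L=(onz(c,[[u.min(),r],[u.max(),r]],0.008)-c["pos"])@R; print(r,u.min(),u.max(),L[:,:2].round(4).tolist(),"mid",L[:,1].mean().round(4))
u=np.nonzero((Z>0.004)&(Z<0.012)&(np.mgrid[0:400,0:640][1]>262)&(np.mgrid[0:400,0:640][1]<356)&(np.mgrid[0:400,0:640][0]<200))
print("front edge x max",np.percentile(T[u][:,0],99))
```

```text
112 269 352 [[0.0571, -0.0313], [0.0571, 0.033]] mid 0.0009
124 269 351 [[0.0479, -0.0316], [0.048, 0.0326]] mid 0.0005
136 269 351 [[0.0386, -0.0319], [0.0386, 0.0329]] mid 0.0005
148 270 351 [[0.029, -0.0315], [0.029, 0.0333]] mid 0.0009
160 270 350 [[0.0192, -0.0318], [0.0193, 0.0328]] mid 0.0005
172 271 350 [[0.0092, -0.0313], [0.0093, 0.0332]] mid 0.0009
184 271 349 [[-0.001, -0.0317], [-0.0009, 0.0327]] mid 0.0005
196 271 349 [[-0.0114, -0.032], [-0.0113, 0.0331]] mid 0.0005
208 272 348 [[-0.022, -0.0315], [-0.022, 0.0326]] mid 0.0005
220 272 348 [[-0.0329, -0.0319], [-0.0329, 0.033]] mid 0.0005
232 273 347 [[-0.0441, -0.0314], [-0.044, 0.0325]] mid 0.0005
front edge x max 0.060099921589335165
```

```bash
python3 -m creep '[{"fingers":0,"dx":0,"dy":0,"dz":0.04,"roll":0},{"fingers":0,"dx":0,"dy":0,"dz":0.03,"roll":0},{"fingers":0,"dx":0,"dy":0,"dz":0.015,"roll":0},{"fingers":0,"dx":0,"dy":0,"dz":0.005,"roll":0},{"fingers":0,"dx":0,"dy":0,"dz":0,"roll":0},{"fingers":0,"dx":0,"dy":0,"dz":0,"roll":0}]' 60; python3 -m creep '[{"fingers":0,"dx":0,"dy":0,"dz":0.002,"roll":0},{"fingers":0,"dx":0,"dy":0,"dz":0.002,"roll":0},{"fingers":0,"dx":0,"dy":0,"dz":0.002,"roll":0},{"fingers":0,"dx":0,"dy":0,"dz":0,"roll":0}]'
```

```text
t: 7.95
eef_pos: [0.5647, 0.1826, 0.0618]
tcp_rot: [0.496, 3.1, 0.001]
contact_force: [-0.4, 0.0, -2.6]
gripper_width: 0.0249
t: 8.35
eef_pos: [0.5633, 0.1823, 0.0542]
tcp_rot: [-0.497, -3.102, 0.0]
contact_force: [-0.6, -1.6, -1.5]
gripper_width: 0.0243
```

```bash
for i in 1; do python3 -m creep '[{"fingers":0,"dx":0,"dy":0,"dz":0.001,"roll":0},{"fingers":0,"dx":0,"dy":0,"dz":0.001,"roll":0},{"fingers":0,"dx":0,"dy":0,"dz":0,"roll":0}]'; python3 -m creep '[{"fingers":0,"dx":0,"dy":0,"dz":0.001,"roll":0},{"fingers":0,"dx":0,"dy":0,"dz":0,"roll":0}]'; python3 -m creep '[{"fingers":0,"dx":0,"dy":0,"dz":0.001,"roll":0},{"fingers":0,"dx":0,"dy":0,"dz":0,"roll":0}]';done
```

```text
t: 8.65
eef_pos: [0.5638, 0.1821, 0.0529]
tcp_rot: [0.497, 3.101, -0.001]
contact_force: [-1.2, -3.3, 3.6]
gripper_width: 0.0245
t: 8.85
eef_pos: [0.5641, 0.1821, 0.0522]
tcp_rot: [0.497, 3.101, -0.001]
contact_force: [-2.6, -3.6, 6.9]
gripper_width: 0.0246
t: 9.05
eef_pos: [0.5644, 0.182, 0.0516]
tcp_rot: [0.496, 3.1, -0.001]
contact_force: [-3.0, -4.3, 8.3]
gripper_width: 0.0246
```

```bash
python3 -m creep '[{"fingers":0,"dx":0.0005,"dy":-0.0007,"dz":0.0005,"roll":0},{"fingers":0,"dx":0,"dy":0,"dz":0,"roll":0}]'; python3 -m creep '[{"fingers":0,"dx":0,"dy":0,"dz":0.001,"roll":0},{"fingers":0,"dx":0,"dy":0,"dz":0,"roll":0}]'; python3 -c "
from h import *
c=wrist('w5')
go(None); held(c)"
```

```text
t: 9.25
eef_pos: [0.5643, 0.1819, 0.0516]
tcp_rot: [0.496, 3.099, 0.001]
contact_force: [-2.3, -2.7, 9.2]
gripper_width: 0.0243
t: 9.45
eef_pos: [0.5646, 0.1819, 0.0509]
tcp_rot: [0.496, 3.098, 0.001]
contact_force: [-2.1, -3.3, 11.0]
gripper_width: 0.0248
t 9.5 pos [0.5646 0.1819 0.0509] F [-2.9 -4.4 11.2] w 0.0244 q6 -1.14
R cols [[-0.95, 0.312, 0.004], [0.312, 0.95, -0.0], [-0.004, 0.001, -1.0]]
toolx angle 161.80489814768885
pitch deg(dz/dx) 0.038018915058067856 axis z at x0 -0.0029850617296213727 yaw -0.18903276589875037 y at 0 0.0007468792147647081
36 [ 0.0927 -0.0056 -0.0202] [49 47 50]
39 [ 0.0921 -0.0057 -0.0186] [60 58 25]
42 [ 0.0916 -0.0059 -0.0142] [249 250  88]
45 [ 0.0908 -0.0059 -0.0142] [246 246  86]
50 [ 0.0893 -0.006  -0.0144] [217 216  72]
70 [ 0.0832 -0.0061 -0.0145] [192 191  67]
74 [ 0.082  -0.0061 -0.0137] [247 247  86]
```

```bash
python3 -m creep '[{"fingers":0,"dx":0.0005,"dy":-0.0007,"dz":0.001,"roll":0},{"fingers":0,"dx":0,"dy":0,"dz":0,"roll":0}]'; python3 -m creep '[{"fingers":0,"dx":0,"dy":0,"dz":0.001,"roll":0},{"fingers":0,"dx":0,"dy":0,"dz":0,"roll":0}]';  python3 -m creep '[{"fingers":0,"dx":0,"dy":0,"dz":0.001,"roll":0},{"fingers":0,"dx":0,"dy":0,"dz":0,"roll":0}]'
```

```text
t: 9.7
eef_pos: [0.5646, 0.1817, 0.0505]
tcp_rot: [0.496, 3.097, 0.002]
contact_force: [-1.2, -1.4, 13.0]
gripper_width: 0.0246
t: 9.9
eef_pos: [0.5648, 0.1817, 0.0496]
tcp_rot: [0.496, 3.096, 0.002]
contact_force: [-1.1, -1.5, 13.6]
gripper_width: 0.0248
t: 10.1
eef_pos: [0.565, 0.1816, 0.0487]
tcp_rot: [0.496, 3.096, 0.002]
contact_force: [-1.5, -3.1, 13.0]
gripper_width: 0.0247
```

```bash
python3 -m creep '[{"fingers":0,"dx":0,"dy":0,"dz":0.001,"roll":0},{"fingers":0,"dx":0,"dy":0,"dz":0,"roll":0}]'; python3 -m creep '[{"fingers":0,"dx":0,"dy":0,"dz":0.001,"roll":0},{"fingers":0,"dx":0,"dy":0,"dz":0,"roll":0}]';python3 -c "
from h import *
c=wrist('w6')
go(None); held(c)"
```

```text
t: 10.3
eef_pos: [0.5651, 0.1816, 0.0477]
tcp_rot: [0.496, 3.096, 0.002]
contact_force: [-0.4, -3.0, 12.0]
gripper_width: 0.0246
t: 10.5
eef_pos: [0.565, 0.1816, 0.0463]
tcp_rot: [0.496, 3.096, 0.002]
contact_force: [1.0, -2.7, 9.1]
gripper_width: 0.0246
t 10.55 pos [0.5651 0.1815 0.0463] F [ 0.5 -2.9  8.4] w 0.0244 q6 -1.14
R cols [[-0.95, 0.312, 0.007], [0.312, 0.95, 0.0], [-0.006, 0.003, -1.0]]
toolx angle 161.7962656631478
pitch deg(dz/dx) 0.7637103687799944 axis z at x0 -0.002874401631765543 yaw -0.2356133239974642 y at 0 0.0007954022822404579
36 [ 0.0929 -0.0057 -0.0186] [67 65 63]
39 [ 0.0926 -0.0059 -0.0138] [53 53 21]
42 [ 0.0918 -0.006  -0.0126] [250 250  89]
45 [ 0.0909 -0.006  -0.0128] [247 247  87]
50 [ 0.0894 -0.006  -0.0127] [217 216  73]
70 [ 0.0833 -0.0062 -0.0119] [210 209  71]
74 [ 0.082  -0.0062 -0.013 ] [248 247  87]
```

```bash
python3 -m creep '[{"fingers":0,"dx":0,"dy":0,"dz":0.001,"roll":0},{"fingers":0,"dx":0,"dy":0,"dz":0,"roll":0}]'; python3 -m creep '[{"fingers":0,"dx":0,"dy":0,"dz":0.001,"roll":0},{"fingers":0,"dx":0,"dy":0,"dz":0,"roll":0}]';python3 -m creep '[{"fingers":0,"dx":0,"dy":0,"dz":0.001,"roll":0},{"fingers":0,"dx":0,"dy":0,"dz":0,"roll":0}]';python3 -c "
from h import *
c=wrist('w7')
go(None); held(c)"
```

```text
t: 10.75
eef_pos: [0.5649, 0.1816, 0.0447]
tcp_rot: [0.496, 3.096, 0.002]
contact_force: [4.1, -1.6, 4.8]
gripper_width: 0.0246
t: 10.95
eef_pos: [0.5636, 0.1817, 0.0421]
tcp_rot: [0.497, 3.098, 0.002]
contact_force: [6.2, 0.8, -4.9]
gripper_width: 0.0247
t: 11.15
eef_pos: [0.5613, 0.1823, 0.0395]
tcp_rot: [-0.497, -3.101, -0.002]
contact_force: [4.0, 3.8, -6.9]
gripper_width: 0.0245
t 11.2 pos [0.5612 0.1824 0.0394] F [ 3.   3.7 -6.7] w 0.0247 q6 -1.14
R cols [[-0.95, 0.313, -0.001], [0.313, 0.95, 0.002], [0.002, 0.001, -1.0]]
toolx angle 161.78673518414791
pitch deg(dz/dx) 0.1949949122304049 axis z at x0 -0.0026794169387063093 yaw -0.058401705114907526 y at 0 0.0006743795077779358
36 [ 0.0929 -0.0057 -0.0185] [52 51 51]
39 [ 0.0922 -0.0058 -0.0168] [41 32 20]
42 [ 0.0918 -0.006  -0.0124] [218 190  60]
45 [ 0.0908 -0.0059 -0.0141] [215 187  59]
50 [ 0.0894 -0.0061 -0.0121] [181 153  48]
70 [ 0.0833 -0.0062 -0.0126] [213 212  71]
74 [ 0.082  -0.0062 -0.0127] [250 248  88]
```

```bash
python3 -m creep '[{"fingers":0,"dx":0,"dy":0,"dz":0.0008,"roll":0},{"fingers":0,"dx":-0.001,"dy":0,"dz":0,"roll":0},{"fingers":0,"dx":-0.001,"dy":0,"dz":0,"roll":0},{"fingers":0,"dx":-0.001,"dy":0,"dz":0,"roll":0},{"fingers":0,"dx":-0.001,"dy":0,"dz":0,"roll":0},{"fingers":0,"dx":0,"dy":0,"dz":0,"roll":0}]';python3 -m creep '[{"fingers":0,"dx":-0.001,"dy":0,"dz":0,"roll":0},{"fingers":0,"dx":-0.001,"dy":0,"dz":0,"roll":0},{"fingers":0,"dx":-0.001,"dy":0,"dz":0,"roll":0},{"fingers":0,"dx":0,"dy":0,"dz":0,"roll":0}]';python3 -c "
from h import *
c=wrist('w8')
go(None); held(c)"
```

```text
t: 11.8
eef_pos: [0.5639, 0.1815, 0.0392]
tcp_rot: [-0.496, -3.098, -0.002]
contact_force: [-2.7, 5.4, 1.0]
gripper_width: 0.0248
t: 12.2
eef_pos: [0.5667, 0.1806, 0.0391]
tcp_rot: [-0.496, -3.098, -0.002]
contact_force: [-3.1, 6.2, 0.2]
gripper_width: 0.0246
t 12.25 pos [0.5667 0.1806 0.0391] F [-2.7  6.7  1.4] w 0.0248 q6 -1.15
R cols [[-0.95, 0.312, -0.004], [0.312, 0.95, 0.002], [0.004, 0.0, -1.0]]
toolx angle 161.81297785272204
pitch deg(dz/dx) 0.11424242118451626 axis z at x0 -0.002805426653386277 yaw -0.307692802874293 y at 0 0.0009962921097011784
36 [ 0.0929 -0.0057 -0.0185] [52 49 52]
39 [ 0.0924 -0.0058 -0.0158] [60 48 21]
42 [ 0.0918 -0.006  -0.0124] [217 189  58]
45 [ 0.0908 -0.006  -0.0132] [215 186  58]
50 [ 0.0893 -0.006  -0.014 ] [171 145  47]
70 [ 0.0832 -0.0061 -0.0143] [212 211  71]
74 [ 0.082  -0.0061 -0.0139] [249 248  87]
```

View pics/w8.png

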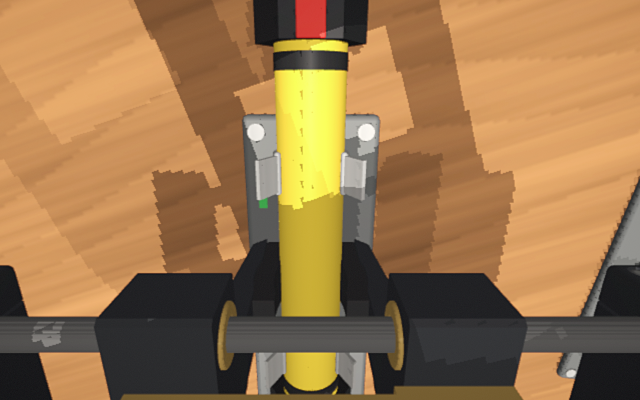

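```bash
python3 -m creep '[{"fingers":0,"dx":-0.001,"dy":0.0008,"dz":0,"roll":0},{"fingers":0,"dx":-0.001,"dy":0,"dz":0,"roll":0},{"fingers":0,"dx":-0.001,"dy":0,"dz":0,"roll":0},{"fingers":0,"dx":0,"dy":0,"dz":0,"roll":0}]';python3 -m creep '[{"fingers":0,"dx":-0.001,"dy":0,"dz":0,"roll":0},{"fingers":0,"dx":-0.001,"dy":0,"dz":0,"roll":0},{"fingers":0,"dx":0,"dy":0,"dz":0,"roll":0}]';python3 -m creep '[{"fingers":0,"dx":-0.001,"dy":0,"dz":0,"roll":0},{"fingers":0,"dx":0,"dy":0,"dz":0,"roll":0}]'
```

```text
t: 12.65
eef_pos: [0.5693, 0.1799, 0.0391]
tcp_rot: [-0.496, -3.097, 0.0]
contact_force: [-4.1, 3.4, 3.8]
gripper_width: 0.0247
t: 12.95
eef_pos: [0.571, 0.1793, 0.0391]
tcp_rot: [-0.495, -3.096, 0.0]
contact_force: [-6.5, 5.0, 4.2]
gripper_width: 0.0248
t: 13.15
eef_pos: [0.5718, 0.1791, 0.0391]
tcp_rot: [-0.495, -3.096, 0.0]
contact_force: [-5.1, 4.2, 4.0]
gripper_width: 0.0244
```

```bash
for i in 1; do python3 -m creep '[{"fingers":0,"dx":-0.001,"dy":0,"dz":0,"roll":0},{"fingers":0,"dx":0,"dy":0,"dz":0,"roll":0}]'; python3 -m creep '[{"fingers":0,"dx":-0.001,"dy":0,"dz":0,"roll":0},{"fingers":0,"dx":0,"dy":0,"dz":0,"roll":0}]'; python3 -m creep '[{"fingers":0,"dx":-0.001,"dy":0,"dz":0,"roll":0},{"fingers":0,"dx":0,"dy":0,"dz":0,"roll":0}]';done
```

```text
t: 13.35
eef_pos: [0.5727, 0.1788, 0.0391]
tcp_rot: [-0.495, -3.096, 0.0]
contact_force: [-6.2, 3.5, 4.4]
gripper_width: 0.0249
t: 13.55
eef_pos: [0.5735, 0.1785, 0.0391]
tcp_rot: [-0.495, -3.096, 0.0]
contact_force: [-6.2, 4.5, 4.3]
gripper_width: 0.0244
t: 13.75
eef_pos: [0.5742, 0.1783, 0.0391]
tcp_rot: [-0.495, -3.095, 0.0]
contact_force: [-8.2, 3.6, 5.6]
gripper_width: 0.0248
```

```bash
python3 -m creep '[{"fingers":0,"dx":-0.001,"dy":0,"dz":0,"roll":0},{"fingers":0,"dx":0,"dy":0,"dz":0,"roll":0}]'; python3 -m creep '[{"fingers":0,"dx":-0.0005,"dy":0,"dz":0,"roll":0},{"fingers":0,"dx":0,"dy":0,"dz":0,"roll":0}]'
```

```text
t: 13.95
eef_pos: [0.5743, 0.1783, 0.0391]
tcp_rot: [-0.495, -3.093, 0.0]
contact_force: [-10.9, 5.5, 8.6]
gripper_width: 0.0251
t: 14.15
eef_pos: [0.5743, 0.1783, 0.0391]
tcp_rot: [-0.494, -3.092, 0.001]
contact_force: [-13.2, 6.2, 10.7]
gripper_width: 0.0249
```

```bash
python3 -m creep '[{"fingers":0,"dx":0.001,"dy":0,"dz":-0.0007,"roll":0},{"fingers":0,"dx":0.001,"dy":0,"dz":-0.0008,"roll":0},{"fingers":0,"dx":0,"dy":0,"dz":0,"roll":0}]'; python3 -m creep '[{"fingers":1,"dx":0,"dy":0,"dz":0,"roll":0},{"fingers":1,"dx":0,"dy":0,"dz":0,"roll":0},{"fingers":1,"dx":0,"dy":0,"dz":0,"roll":0},{"fingers":1,"dx":0,"dy":0,"dz":0,"roll":0},{"fingers":1,"dx":0,"dy":0,"dz":0,"roll":0},{"fingers":1,"dx":0,"dy":0,"dz":0,"roll":0},{"fingers":1,"dx":0,"dy":0,"dz":0,"roll":0},{"fingers":1,"dx":0,"dy":0,"dz":0,"roll":0}]'
```

```text
t: 14.45
eef_pos: [0.574, 0.1782, 0.0393]
tcp_rot: [-0.495, -3.096, 0.0]
contact_force: [-1.7, 6.0, -7.7]
gripper_width: 0.0246
t: 15.25
eef_pos: [0.577, 0.1773, 0.0414]
tcp_rot: [0.497, 3.102, -0.0]
contact_force: [0.6, -0.7, 0.3]
gripper_width: 0.0862
```

```bash
python3 -m creep '[{"fingers":1,"dx":0,"dy":0,"dz":-0.02,"roll":0},{"fingers":1,"dx":0,"dy":0,"dz":-0.04,"roll":0},{"fingers":1,"dx":0,"dy":0,"dz":-0.04,"roll":0},{"fingers":1,"dx":0,"dy":0,"dz":-0.04,"roll":0},{"fingers":1,"dx":-0.02,"dy":0,"dz":-0.03,"roll":0},{"fingers":1,"dx":-0.04,"dy":0,"dz":-0.02,"roll":0},{"fingers":1,"dx":-0.04,"dy":0,"dz":0,"roll":0},{"fingers":1,"dx":0,"dy":0,"dz":0,"roll":0},{"fingers":1,"dx":0,"dy":0,"dz":0,"roll":0}]'; python3 -c "
from h import *
c=wrist('w9'); c=cams.capture('side');save(c,'pics/side1.png')
i=cv2.imread('pics/w9.png'); cv2.imwrite('pics/w9c.png',cv2.resize(i[0:240,220:400],(600,800))[:600])
i=cv2.imread('pics/side1.png'); cv2.imwrite('pics/s1c.png',cv2.resize(i[140:220,240:360],(780,520),interpolation=2))"
```

```text
t: 16.15
eef_pos: [0.6719, 0.1457, 0.2304]
tcp_rot: [-0.498, -3.1, 0.0]
contact_force: [0.6, 0.8, -0.5]
gripper_width: 0.0884
```

View pics/w9.png

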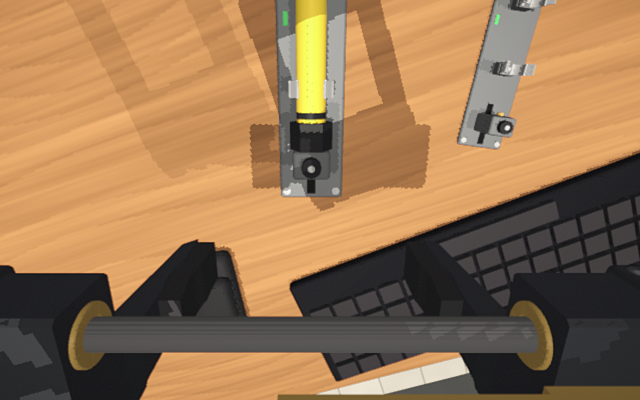

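View pics/s1c.png

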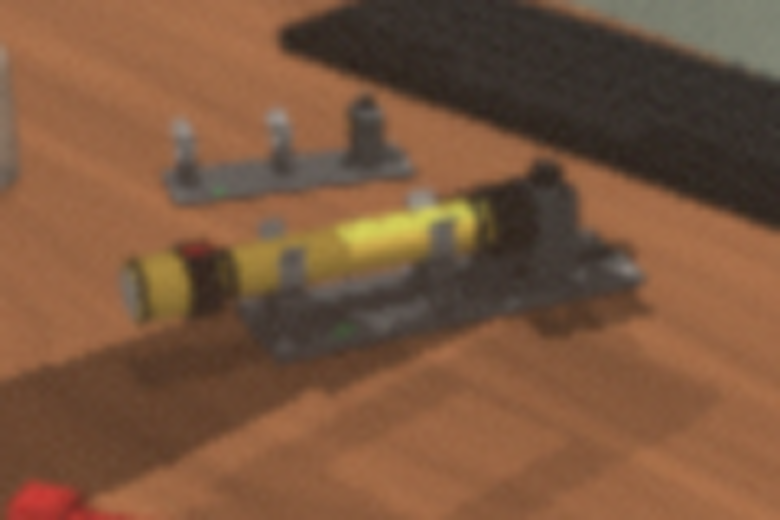

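The tail cap (310,137) meets the block (311,167); the torch sits low in both clips. Now I measure height and gap.

Run:
```python
from h import *
import pickle
c=pickle.load(open("w9.pkl","rb")); P=pts(c)
a=np.radians(161.85); ex=np.array([np.cos(a),np.sin(a)]); ey=np.array([-ex[1],ex[0]]); O=np.array([.5628,.1826])
i=cv2.imread("pics/w9.png"); cv2.imwrite("pics/w9c.png",cv2.resize(i[95:205,265:360],(690,800),interpolation=2)[:600])
X=(P[...,:2]-O)@ex; Y=(P[...,:2]-O)@ey; Z=P[...,2]
for r in range(116,188,3): print(r,[(round(X[r,u]*1e3,1),round(Z[r,u]*1e3,1)) for u in (300,311,322)],c["image"][r,300])
m=(X>-.06)&(X<.09)&(abs(Y)<.012)&(Z>.045)&(Z<.065)&(np.mgrid[0:400,0:640][0]<115)
k=[];
for x0 in np.arange(-.06,.06,.005):
    q=m&(abs(X-x0)<.0025)
    if q.sum()>10: k.append((x0,np.percentile(Z[q],95),Y[q].mean()))
k=np.array(k); print((k*1e3).round(1));
```

```text
116 [(np.float64(-64.2), np.float64(51.1)), (np.float64(-63.7), np.float64(57.1)), (np.float64(-64.3), np.float64(50.5))] [46 44 47]
119 [(np.float64(-66.7), np.float64(51.8)), (np.float64(-66.3), np.float64(56.5)), (np.float64(-67.0), np.float64(49.8))] [193 166  58]
122 [(np.float64(-69.4), np.float64(51.4)), (np.float64(-69.0), np.float64(54.7)), (np.float64(-69.6), np.float64(49.5))] [235 204  61]
125 [(np.float64(-71.0), np.float64(60.1)), (np.float64(-71.2), np.float64(58.7)), (np.float64(-71.1), np.float64(59.3))] [82 80 79]
128 [(np.float64(-73.6), np.float64(60.0)), (np.float64(-73.7), np.float64(59.4)), (np.float64(-73.8), np.float64(58.3))] [84 81 78]
131 [(np.float64(-76.3), np.float64(59.1)), (np.float64(-76.3), np.float64(58.9)), (np.float64(-76.3), np.float64(59.2))] [59 58 56]
134 [(np.float64(-78.8), np.float64(59.4)), (np.float64(-78.9), np.float64(58.8)), (np.float64(-78.9), np.float64(59.0))] [31 31 33]
137 [(np.float64(-81.5), np.float64(59.4)), (np.float64(-81.6), np.float64(58.6)), (np.float64(-81.6), np.float64(58.8))] [32 32 32]
140 [(np.float64(-84.2), np.fl
[... 1814 characters left out ...]
np.float64(-120.3), np.float64(56.8))] [85 86 85]
182 [(np.float64(-137.0), np.float64(7.7)), (np.float64(-136.8), np.float64(8.5)), (np.float64(-136.8), np.float64(8.4))] [109 109 106]
185 [(np.float64(-140.4), np.float64(7.3)), (np.float64(-140.0), np.float64(9.0)), (np.float64(-140.2), np.float64(8.3))] [178 177 171]
[[-60.   55.5  -0.3]
 [-55.   55.8  -0.2]
 [-50.   56.   -0.2]
 [-45.   55.3   0.1]
 [-40.   55.5   0.1]
 [-35.   55.5   0.1]
 [-30.   55.6   0.1]
 [-25.   55.5   0.1]
 [-20.   55.4   0.1]
 [-15.   55.7  -0.1]
 [-10.   55.5   0.1]
 [ -5.   55.3   0.1]
 [ -0.   55.4   0. ]
 [  5.   55.4  -0.3]
 [ 10.   55.4  -0.2]
 [ 15.   55.4  -0.4]
 [ 20.   55.7  -0.1]
 [ 25.   55.6   0. ]]
```

View pics/w9c.png

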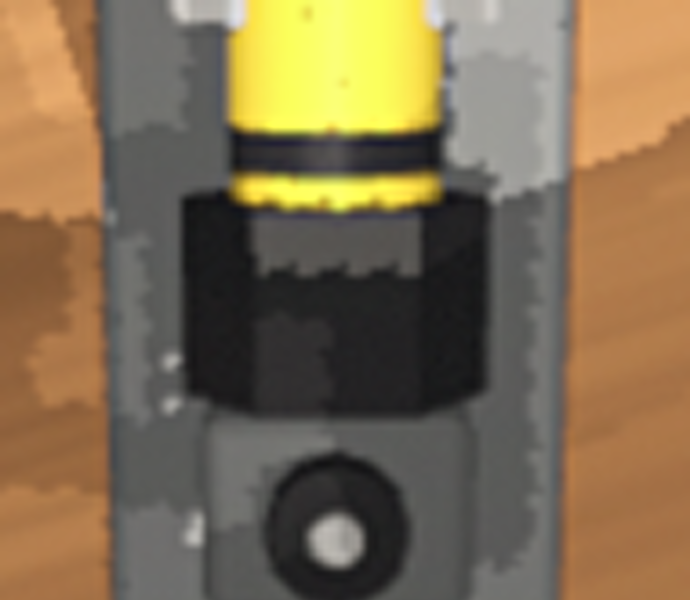

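```bash
python3 -c "
from h import *
go(None); print(order.job_done())"
```

```text
t 16.25 pos [0.6709 0.1466 0.2307] F [-0.3  1.4  0.7] w 0.0881 q6 -1.21
R cols [[-0.95, 0.312, -0.002], [0.312, 0.95, 0.0], [0.002, -0.0, -1.0]]
toolx angle 161.8264278726382
the job is handed in; nothing more can be done
None
```

The yellow torch is on charge in the larger cradle: home in both clips, with its tail pushed up against the end block. I handed the job in at about 16 s of the 53 s allowed; it reported no verdict.

- **Picking it up:** I gripped the barrel 18 mm behind mid-barrel, so the press landed midway between the clips.
- **Snapping it in:** I laid it on the lips with its origin about 17 mm out, then pressed in 1 mm steps. The wrist force peaked at about 14 N upward, roughly 17 N in all on the two clips. It was then drawn down to an axis height of about 42 mm.
- **Sliding it home:** It slid against 5 to 9 N and then stopped dead about 6 mm out. I stopped pushing at about 14.5 N of total wrist force along the axis, backed off, let go and lifted clear.

**Last checks:**
- **Seating:** The barrel top read 55.3 to 56.0 mm along the part in view, so the torch is level with its axis about 42.5 mm up. It lies within 0.5 mm of the centre line.
- **Contact:** The enlarged wrist view shows no gap between tail cap and block. I did not measure the contact's travel directly; I infer it is fully in from the hard stop and the absence of a gap.
- **Other objects:** I did not re-measure the mouse, note block or bottle, but the arm stayed well away from all three. The gripper is open and touches nothing.

The first move was refused for missing keys in a row, with no effect on the scene. World-frame estimates of the cradle's position differed by about 2 mm. I used the one taken with the torch in view, which fitted.

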